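Square up a row of seal plates in the gang fixture and clamp it

ROBOT

A 7-joint arm with a two-finger parallel gripper is mounted at the origin on a cart in front of the work surface, level with it; the furniture and walls round the work are solid. World frame = base frame: x ahead of the robot, y to its left, z up, the work surface at z = 0. Lengths are in m, angles in rad, forces in N, time in s.
With the tool pointing down it reaches from about 0.35 to 0.775 m from the base axis. Payload 3.1 kg.
Tool frame: the origin (TCP) lies at the very end of the fingers, on their centre line; the grasp point (between the pads) lies 19 mm behind it (r.tcp_to_grasp is the distance from the TCP to the grasp point, in m); z points along the fingers, y is the line along which they close (so a half turn about z gives the same grasp; the last joint's range is limited). The gripper opens to 85 mm and grips with 20 to 120 N. Pads are 22 mm wide; open, the fingers measure 114 mm over their backs; the gripper's body (76 mm by 85 mm) begins 54 mm behind the grasp point. The pads swing forward as they close: fully open they stand 13 mm farther back than shut.
Start: joints at [1.199, 0.311, 0.014, 1.512, -0.004, 1.319, -0.027], TCP at [0.178, -0.52, 0.231] pointing down, gripper open.
Joint ranges: [-2.7, 2.7], [-0.3, 1.91], [-1.27, 1.3], [0.12, 2.57], [-1.44, 4.58], [0.2, 2.03], [-3.05, 3.05]. Speed limits (rad/s): [2.79, 2.79, 3.14, 3.14, 3.14, 3.14, 3.14].

INTERFACE

Orientations are given as a rotation vector (axis times angle).
In Python, from station import sensors, vision, workorder, r gives the robot as it stands.
- The arm moves only by the tool jog_arm, never from a script. Its argument "rows" is a list of rows, each a list of 3 entries, a list of its own where there are three numbers: the turn, a rotation vector about the tool's x, y, z in units of pi/2 rad (1.0 is pi/2 rad), then the shift along the tool's x, y, z in units of 0.03 m (1.0 is 0.03 m), then the opening, from 0 (shut) to 1 (fully open). In form: [[[ax, ay, az], [x, y, z], jaw], ...]. A call has 1 to 5 rows; each row shifts and turns the commanded pose from where the row before left it, along the tool's axes as they then stand; what a row does not reach is not made up. A row lasts 1/8 s, in which the tool goes at most 62.5 mm and 10.7 degrees, less where a joint would pass 70% of its speed; a pose out of reach is approached as far as the arm can. A call with a number of a shift or a turn outside -1 to 1 is refused whole. A call with a gripper value outside its range is refused whole. The fingers move at their own pace and stop on an object; the grip force is fixed at half the most. Time passes only in rows, so rows that do not move let the fingers close. It gives the time, the measured TCP pose, the force, the opening and the grip force at its end, in the units of the state.
- sensors.read_state(): the state, without advancing time (a new reading comes with each control period).
- vision.get_image(name): name is "scene" or "top" or "wrist"; returns a dict with "img" (400x640x3 uint8, blue, green, red), "z_map" (400x640 float32, m along the optical axis (not along the pixel's ray), 0 where there is no reading), "fx", "fy", "cx", "cy" (pixels), "view" (4x4, takes a point from world to camera coordinates). Camera axes: x right, y down, z forward; pixel columns grow to the right and rows downward; lengths in m; the calibration is good to about 2 mm. A picture is of the moment at which its call begins.
- workorder.hand_in(): hands the job in; it is judged then, once.
The state is a dict: "time_s": time; "q": joint angles; "qd": joint speeds; "effort": joint torques, N m; "position": TCP position; "eef_rot": TCP orientation; "contact_force": force on the tool from outside, world axes, zero at the start; "wrist_torque": the same for the moment, N m; "gripper_width": finger opening in m; "gripper_force": force on a finger pad.
Only numpy, scipy, OpenCV 4.12 (cv2) and the standard library are available. Lean on these libraries where they do the work, as an engineer would, in place of code of your own. Each camera call takes 0.05 s, during which the arm holds its last target. There are 200 camera calls.

TASK

Use the straightedge to push the four loose seal plates on the gang fixture back against its fence all together, and press the row firmly home for a moment with 15 to 20 N, never more than 25 N on the fence, so that every plate bears on it; do not touch the plates with the gripper itself. Stand the straightedge back on the bench, clear of the fixture, then throw the clamp lever fully over so that the plunger clamps the row, still straight along the fence, against the end stop. Leave the loose tools and parts round about where they are.

Things in the scene. Friction and masses are not known exactly. Their poses are not given: they have to be found in the camera images.
- gang_fixture: steel fixture plate bolted to the bench, 180 (x) x 450 (y) x 12 mm thick. Origin: centre of its underside on the bench; x points away from the robot to the fence, y to the left along the row, z up. Fixture coordinates below are in this frame, in mm. The lever clamp on its right end covers y = -219 to -126, x = 5 to 46; its lever pushes the plunger along +y.
- end_stop (a point): middle of the foot of the end stop's face that looks at the row (fixture x = 28, y = 165, z = 12 mm); the stop is a steel block 36 mm long in x, 22 thick in y, 16 high, at the left end of the row
- plunger_tip (a point): centre of the flat face of the clamp's plunger (sprung rubber nose 30 mm wide, 10 high), 6.5 mm above the fixture plate's top at fixture x = 25.5, y = -126 when open. Closing the lever moves it 46 mm towards the end stop, so that it closes the gaps of a row at the fence and holds it with about 6 N
- back_rail: dark steel bar along the fixture's far side with an adjustable fence in front: a bright steel strip 288 long (y), 9 wide, 13 mm high on three jack screws, locked parallel to it at an unreported setting: its face stands 0 to 15 mm in front (-x) of this origin; feel for it. Origin: at the plate's top, fixture x = 64, y = 14, z = 12; axes as the fixture's.
- straightedge: loose T-shaped straightedge standing on the bench between robot and fixture: aluminium blade 24 (x) x 280 (y) x 14 mm (z), across its middle a black hand grip 20 mm thick (y), from x = +9 to -57, 42 high. Origin: centre of the blade's underside; x points from grip to blade's pushing face at x = +12. 0.26 to 0.43 kg. Pushing, hold it some 3 mm clear of the fixture plate.
- grip (a point): the place to hold the straightedge's grip: middle of its rear part, 30 mm behind the blade's middle and 32 mm above the underside; pinch it across its 20 mm thickness (y). Of the push felt at the wrist 3 to 10 N go into drag of the plates on the fixture plate, the rest reaches the fence
- plate_1: loose turned steel seal plate, a flat round disc 62 mm across with a 6 mm thick rim and a low hub (10 mm high over all), about 0.11 kg, lying hub up on the fixture plate; number 1 of 4 in the row counted from the end stop (left) to the clamp (right). Origin: centre of its underside. At the start its edge is 10 to 60 mm short of the fence and neighbours are 3 to 11 mm apart.
- plate_2: loose turned steel seal plate, a flat round disc 62 mm across with a 6 mm thick rim and a low hub (10 mm high over all), about 0.11 kg, lying hub up on the fixture plate; number 2 of 4 in the row counted from the end stop (left) to the clamp (right). Origin: centre of its underside. At the start its edge is 10 to 60 mm short of the fence and neighbours are 3 to 11 mm apart.
- plate_3: loose turned steel seal plate, a flat round disc 62 mm across with a 6 mm thick rim and a low hub (10 mm high over all), about 0.11 kg, lying hub up on the fixture plate; number 3 of 4 in the row counted from the end stop (left) to the clamp (right). Origin: centre of its underside. At the start its edge is 10 to 60 mm short of the fence and neighbours are 3 to 11 mm apart.
- plate_4: loose turned steel seal plate, a flat round disc 62 mm across with a 6 mm thick rim and a low hub (10 mm high over all), about 0.11 kg, lying hub up on the fixture plate; number 4 of 4 in the row counted from the end stop (left) to the clamp (right). Origin: centre of its underside. At the start its edge is 10 to 60 mm short of the fence and neighbours are 3 to 11 mm apart.
- clamp_lever (a joint): angle of the clamp lever, rad: 0 (open) leans 50 degrees from upright to the right, away from the row (fixture -y); it swings in the fixture's y-z plane, up and over towards the row; 1.4 is its stop, fully closed, 30 degrees past upright. Hinge friction 0.3 N m: it stays where it is left; 4 to 7 N on the grip move it. It starts between 0 and 0.08.
- lever_pivot (a point): hinge axis of the lever (fixture x = 25.5, y = -186, z = 44 mm); the axis runs along fixture x
- lever_end (a point): outer end of the lever, 100 mm from the pivot; a round black grip 12 mm thick covers the outer 52 mm, below it a 14 x 12 mm metal arm
- dial_gauge: dial gauge lying on the bench left of the work, 108 x 56 x 18 mm, not to be moved; origin: centre of its underside
- wrench_13: combination wrench lying on the bench right of the straightedge, 186 x 29 x 8 mm, not to be moved; origin: centre of its underside
- cap_screw_1: black cap screw, 13 mm head, 36 mm tall, standing on its head on the left front corner of the fixture plate, not to be moved; origin: centre of its underside
Mind the look-alikes: they are no part of the job. Leave any green or orange look-alike of the plate_2 alone. Leave any blue look-alike of the plate_1 alone.

How it is judged:
On the way, in this order (a step that is already met when the one before it is completed fails the run):
1. the row is pressed home: every plate bears on the fence with more than 0.8 N, more than 6 N in all, the clamp still open (contact force between each of plate_1, plate_2, plate_3, plate_4 and back_rail above 0.8 N and contact force between back_rail and anything else above 6 N and value of joint clamp_lever below 0.4 rad), for 0.2 s.
2. the straightedge stands on the bench again, let go, the clamp still open (height (world z) of straightedge below 0.006 m and angle between straightedge's own z axis and vertical below 0.1 rad and contact force between straightedge and the fingers below 0.2 N and value of joint clamp_lever below 0.4 rad), for 0.2 s.
At the end, for the whole second after the job is handed in: Lever closed (over 1.3 rad); the plates flat on the fixture in one straight row along the fence (within 2 mm of a line parallel to it), closed up against the end stop (each within 5 mm); straightedge standing on the bench, at rest (value of joint clamp_lever above 1.3 rad and ((x of plate_1 in the frame of back_rail between -0.05 and -0.046 m and x of plate_2 in the frame of back_rail between -0.05 and -0.046 m and x of plate_3 in the frame of back_rail between -0.05 and -0.046 m and x of plate_4 in the frame of back_rail between -0.05 and -0.046 m) or (x of plate_1 in the frame of back_rail between -0.048 and -0.044 m and x of plate_2 in the frame of back_rail between -0.048 and -0.044 m and x of plate_3 in the frame of back_rail between -0.048 and -0.044 m and x of plate_4 in the frame of back_rail between -0.048 and -0.044 m) or (x of plate_1 in the frame of back_rail between -0.046 and -0.042 m and x of plate_2 in the frame of back_rail between -0.046 and -0.042 m and x of plate_3 in the frame of back_rail between -0.046 and -0.042 m and x of plate_4 in the frame of back_rail between -0.046 and -0.042 m) or (x of plate_1 in the frame of back_rail between -0.044 and -0.04 m and x of plate_2 in the frame of back_rail between -0.044 and -0.04 m and x of plate_3 in the frame of back_rail between -0.044 and -0.04 m and x of plate_4 in the frame of back_rail between -0.044 and -0.04 m) or (x of plate_1 in the frame of back_rail between -0.042 and -0.038 m and x of plate_2 in the frame of back_rail between -0.042 and -0.038 m and x of plate_3 in the frame of back_rail between -0.042 and -0.038 m and x of plate_4 in the frame of back_rail between -0.042 and -0.038 m) or (x of plate_1 in the frame of back_rail between -0.04 and -0.036 m and x of plate_2 in the frame of back_rail between -0.04 and -0.036 m and x of plate_3 in the frame of back_rail between -0.04 and -0.036 m and x of plate_4 in the frame of back_rail between -0.04 and -0.036 m) or (x of plate_1 in the frame of back_rail between -0.038 and -0.034 m and x of plate_2 in the frame of back_rail between -0.038 and -0.034 m and x of plate_3 in the frame of back_rail between -0.038 and -0.034 m and x of plate_4 in the frame of back_rail between -0.038 and -0.034 m) or (x of plate_1 in the frame of back_rail between -0.036 and -0.032 m and x of plate_2 in the frame of back_rail between -0.036 and -0.032 m and x of plate_3 in the frame of back_rail between -0.036 and -0.032 m and x of plate_4 in the frame of back_rail between -0.036 and -0.032 m) or (x of plate_1 in the frame of back_rail between -0.034 and -0.03 m and x of plate_2 in the frame of back_rail between -0.034 and -0.03 m and x of plate_3 in the frame of back_rail between -0.034 and -0.03 m and x of plate_4 in the frame of back_rail between -0.034 and -0.03 m) or (x of plate_1 in the frame of back_rail between -0.032 and -0.028 m and x of plate_2 in the frame of back_rail between -0.032 and -0.028 m and x of plate_3 in the frame of back_rail between -0.032 and -0.028 m and x of plate_4 in the frame of back_rail between -0.032 and -0.028 m)) and y of plate_1 in the frame of back_rail above 0.115 m and y of plate_2 in the frame of back_rail above 0.053 m and y of plate_3 in the frame of back_rail above -0.009 m and y of plate_4 in the frame of back_rail above -0.071 m and z of each of plate_1, plate_2, plate_3, plate_4 in the frame of back_rail below 0.003 m and angle between each of plate_1, plate_2, plate_3, plate_4's own z axis and vertical below 0.05 rad and height (world z) of straightedge below 0.006 m and angle between straightedge's own z axis and vertical below 0.1 rad and linear speed of straightedge below 0.02 m/s); the robot touches nothing.
It fails at once if more than 25 N on the fence (contact force between back_rail and anything else above 25 N).
It fails at once if the gripper touches a plate (contact force between any of plate_1, plate_2, plate_3, plate_4 and the fingers above 0.5 N).
It fails at once if a loose tool or part round about is moved by more than 15 mm (distance of any of dial_gauge, wrench_13, cap_screw_1 from where it was at the start of the episode above 0.015 m).
It also fails if it takes over 72 s, if anything falls off the work surface, if the arm or the gripper's body presses on something with over 40 N, if the wrist force passes 120 N, or if a joint passes its speed limit or range.

## Working session

There is one attempt and no reset: what is moved stays moved. The work goes in short steps, Python scripts to look and compute and a tool call to move; the robot and the scene stay as the last step left them, time stands still between calls to the robot, and variables do not carry over. Pictures are saved under pics/ and viewed, at most 10 in all, crops included, and the job is handed in when it is done.

Besides the shell and the picture viewer there is one more tool, called after ">>>" as a command line: name --argument value ..., lists and objects as JSON in quotes. jog_arm: Moves the arm, as the interface text tells. Its arguments: {"type":"object","properties":{"rows":{"type":"array"}},"required":["rows"]}

```bash
mkdir -p pics; ls
python3 - <<'E'
from station import sensors, vision, workorder, r
import cv2,numpy as np,pickle
s=sensors.read_state();print({k:np.round(v,3) for k,v in s.items()})
d={}
for n in ("scene","top"):
    d[n]=vision.get_image(n);cv2.imwrite(f"pics/{n}0.png",d[n]["img"]);print(n,d[n]["fx"],d[n]["fy"],d[n]["cx"],d[n]["cy"]);print(np.round(d[n]["view"],4))
pickle.dump(d,open("im0.pkl","wb"))
E
```

```text
pics
{'time_s': np.float64(0.0), 'q': array([ 1.199,  0.312,  0.014,  1.513, -0.004,  1.319, -0.027]), 'qd': array([-0.   , -0.   , -0.001,  0.   ,  0.002,  0.001,  0.001]), 'effort': array([-0.0000e+00, -3.7992e+01,  1.4600e-01, -2.3060e+01,  1.2000e-02,
        1.4000e-02, -0.0000e+00]), 'position': array([ 0.178, -0.52 ,  0.23 ]), 'eef_rot': array([-3.097e+00, -5.150e-01,  1.000e-03]), 'contact_force': array([ 0.794,  0.194, -0.029]), 'wrist_torque': array([-0.008,  0.002, -0.009]), 'gripper_force': np.float64(0.0), 'gripper_width': np.float64(0.085)}
scene 495.869509692685 495.869509692685 327.15720737927563 201.46170239316268
[[-0.8378 -0.5459  0.0069  0.5047]
 [-0.4089  0.6191 -0.6704  0.2195]
 [ 0.3617 -0.5645 -0.7419  1.2235]
 [ 0.      0.      0.      1.    ]]
top 470.16827580251794 470.16827580251794 310.1497701473764 190.78179070239707
[[-3.5000e-03 -9.9990e-01  1.2000e-02  9.6800e-02]
 [-9.8200e-01  1.2000e-03 -1.8870e-01  5.2300e-01]
 [ 1.8870e-01 -1.2400e-02 -9.8200e-01  1.2908e+00]
 [ 0.0000e+00  0.0000e+00  0.0000e+00  1.0000e+00]]
```

View pics/top0.png

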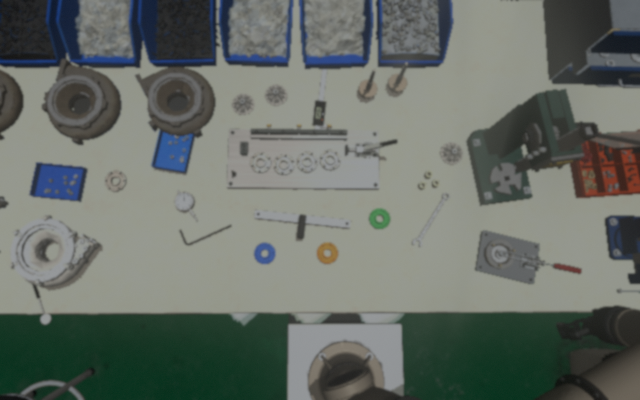

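View pics/scene0.png

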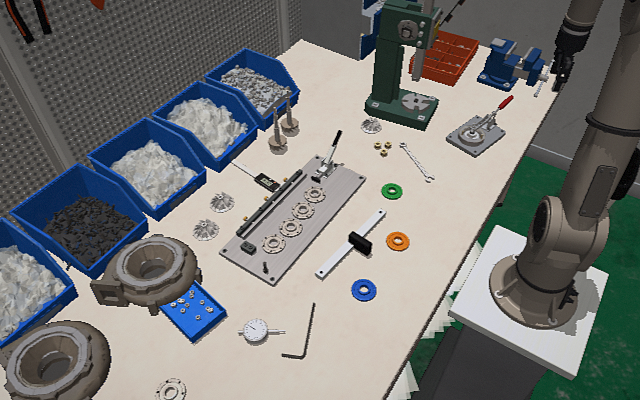

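```bash
cat > h.py <<'E'
import cv2,numpy as np
def cast(d,uv,z):
    V=d["view"];R=V[:3,:3];c=-R.T@V[:3,3]
    uv=np.atleast_2d(np.asarray(uv,float))
    k=np.c_[(uv[:,0]-d["cx"])/d["fx"],(uv[:,1]-d["cy"])/d["fy"],np.ones(len(uv))]@R
    return c+k*((z-c[2])/k[:,2])[:,None]
def proj(d,P):
    P=np.atleast_2d(P);p=P@d["view"][:3,:3].T+d["view"][:3,3]
    return np.c_[p[:,0]/p[:,2]*d["fx"]+d["cx"],p[:,1]/p[:,2]*d["fy"]+d["cy"]]
def wmap(d):
    v,u=np.mgrid[:400,:640];z=d["z_map"]
    k=np.stack([(u-d["cx"])/d["fx"]*z,(v-d["cy"])/d["fy"]*z,z],-1)
    return (k-d["view"][:3,3])@d["view"][:3,:3]
E
python3 - <<'E'
import pickle;from h import *
d=pickle.load(open("im0.pkl","rb"))
for n in d:
    W=wmap(d[n]);g=d[n]["img"].astype(int)
    hsv=cv2.cvtColor(d[n]["img"],cv2.COLOR_BGR2HSV)
    print(n,'fixture plate by height')
    m=((W[...,2]>.009)&(W[...,2]<.017)&(d[n]["z_map"]>0)&(W[...,0]>.3)&(W[...,0]<.85)&(abs(W[...,1])<.45)).astype(np.uint8)
    N,L,S,C=cv2.connectedComponentsWithStats(m)
    for i in range(1,N):
        if S[i,4]>150:
            P=W[L==i][:,:2].astype(np.float32);b=cv2.minAreaRect(P);print(S[i],np.round(b[0],4),np.round(b[1],4),b[2])
    for a,b in ((0,.3),):
        pass
W=wmap(d["top"]);
for uv in [(302,220),(301,232),(304,160),(256,215),(348,226),(398,141)]: print(uv,np.round(W[uv[1],uv[0]],3))
E
```

```text
scene fixture plate by height
[446 131  36  25 221] [ 0.3541 -0.4073] [0.0548 0.1136] 81.80831909179688
[ 219  155  148  130 5523] [0.6249 0.1171] [0.4522 0.1822] 89.49645233154297
[255 173  25  17 197] [0.7686 0.0707] [0.0344 0.0802] 85.75970458984375
[356 208  31  29 278] [0.4364 0.0358] [0.1147 0.0265] 84.41849517822266
[315 239  57  39 453] [0.4301 0.1893] [0.1468 0.0704] 82.83332061767578
top fixture plate by height
[313  99  14  27 234] [0.7738 0.0663] [0.0342 0.0851] 84.30778503417969
[ 227  129  154   60 5585] [0.6285 0.1141] [0.4511 0.1802] 89.51752471923828
[254 210  46  13 302] [0.4573 0.193 ] [0.1289 0.0242] 83.71858215332031
[306 215  45  13 313] [0.4412 0.0433] [0.1288 0.0245] 83.93624877929688
[476 230  25  40 360] [ 0.3576 -0.413 ] [0.0687 0.113 ] 87.04627990722656
(302, 220) [0.44  0.119 0.042]
(301, 232) [0.406 0.122 0.043]
(304, 160) [0.623 0.113 0.015]
(256, 215) [0.46  0.253 0.008]
(348, 226) [ 0.426 -0.013  0.018]
(398, 141) [ 0.684 -0.17   0.007]
```

>>> jog_arm --rows '[[[0,0,0.07],[0.8,-0.8,0],1],[[0,0,0.07],[0.8,-0.8,0],1],[[0,0,0.07],[0.8,-1,0],1],[[0,0,0.067],[0.8,-1,0],1],[[0,0,0],[0.8,-1,0],1]]'

```text
time_s: 0.72
position: [0.2831, -0.3701, 0.2309]
eef_rot: [-3.137, 0.167, 0.001]
contact_force: [0.8, -0.8, -0.5]
gripper_width: 0.0856
gripper_force: 0.0
```

>>> jog_arm --rows '[[[0,0,0],[0.5,-1,0],1],[[0,0,0],[0.4,-1,0],1],[[0,0,0],[0.3,-1,0],1],[[0,0,0],[0.2,-1,0],1],[[0,0,0],[0,-1,0],1]]'

```text
time_s: 1.35
position: [0.3406, -0.2253, 0.2309]
eef_rot: [-3.137, 0.164, 0.001]
contact_force: [-0.2, 1.0, 1.0]
gripper_width: 0.0855
gripper_force: 0.0
```

>>> jog_arm --rows '[[[0,0,0],[0,-1,0],1],[[0,0,0],[0,-1,0],1],[[0,0,0],[0,-1,0],1],[[0,0,0],[0,-1,0],1],[[0,0,0],[0,-1,0],1]]'

```text
time_s: 1.98
position: [0.3558, -0.0765, 0.231]
eef_rot: [-3.137, 0.165, 0.001]
contact_force: [-0.2, -0.8, 0.4]
gripper_width: 0.0854
gripper_force: 0.0
```

>>> jog_arm --rows '[[[0,0,0],[0.2,-1,0],1],[[0,0,0],[0.2,-1,0],1],[[0,0,0],[0.2,-1,0],1],[[0,0,0],[0.2,-1,0],1],[[0,0,0],[0,-1,0],1]]'

```text
time_s: 2.6
position: [0.3958, 0.0699, 0.2309]
eef_rot: [3.137, -0.166, -0.001]
contact_force: [0.6, -0.0, 0.7]
gripper_width: 0.0856
gripper_force: 0.0
```

>>> jog_arm --rows '[[[0,0,0],[0,-1,0],1],[[0,0,0],[0,0,0],1],[[0,0,0],[0,0,0],1]]'

```text
time_s: 2.98
position: [0.3986, 0.0981, 0.2309]
eef_rot: [3.136, -0.166, -0.001]
contact_force: [0.7, 0.0, 0.2]
gripper_width: 0.0853
gripper_force: 0.0
```

Run:
```python
from station import sensors, vision
import cv2,numpy as np,pickle
s=sensors.read_state();print(s["position"],s["eef_rot"],s["contact_force"])
d=vision.get_image("wrist");cv2.imwrite("pics/w1.png",d["img"]);pickle.dump(d,open("w1.pkl","wb"))
print(d["fx"],d["cx"],d["cy"],np.round(d["view"],3))
```

```text
[0.39863082 0.09805738 0.23091408] [ 3.13617072e+00 -1.66067692e-01 -1.39501520e-03] [0.74137023 0.04341067 0.22086851]
338.9903019844933 319.16028174086705 201.10776393810588 [[-0.105 -0.995  0.     0.14 ]
 [-0.959  0.101  0.265  0.338]
 [-0.264  0.028 -0.964  0.479]
 [ 0.     0.     0.     1.   ]]
```

View pics/w1.png

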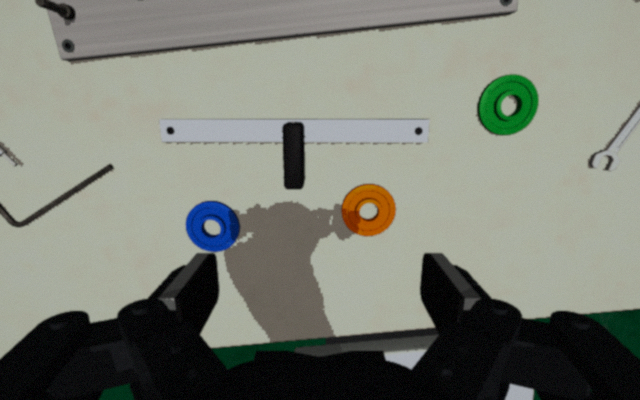

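The wrist view shows the blade from (160,130) to (428,130), its black grip at (293,155), the blue and orange look-alikes just behind it, and the fixture's front edge at the top.

Run:
```python
import pickle;from h import *
d=pickle.load(open("w1.pkl","rb"));W=wmap(d);ok=d["z_map"]>0
near=(abs(W[...,0]-.44)<.08)&(abs(W[...,1]-.12)<.18)&ok
for n,a,b in (("grip",.036,.047),("blade",.009,.02)):
    m=(near&(W[...,2]>a)&(W[...,2]<b)).astype(np.uint8)
    N,L,S,C=cv2.connectedComponentsWithStats(m)
    for i in range(1,N):
        if S[i,4]>80:
            P=W[L==i];R=cv2.minAreaRect(P[:,:2].astype(np.float32));print(n,S[i],np.round(R[0],4),np.round(R[1],4),round(R[2],2),np.median(P[:,2]))
# blade ends by white mask rays at z=.014
hsv=cv2.cvtColor(d["img"],cv2.COLOR_BGR2HSV);g=d["img"].min(2)
m=((g>190)).astype(np.uint8);m[:110]=0;m[150:]=0;m[:,:150]=0;m[:,440:]=0
v,u=np.nonzero(m);P=cast(d,np.c_[u,v],.014);R=cv2.minAreaRect(P[:,:2].astype(np.float32));print(len(u),R)
```

```text
grip [ 283  123   21   67 1336] [0.4219 0.1222] [0.0199 0.0653] 83.26 0.04069565699882152
blade [ 159  119  271   35 5989] [0.4402 0.1203] [0.2803 0.0343] 84.0 0.013071092649967359
0 ((0.0, 0.0), (0.0, 0.0), 0.0)
```

>>> jog_arm --rows '[[[0,0,0],[0.25,-0.44,1],1],[[0,0,0],[0.24,-0.43,1],1],[[0,0,0],[0,0,1],1],[[0,0,0],[0,0,1],1],[[0,0,0],[0,0,1],1]]'

```text
time_s: 3.65
position: [0.4165, 0.1217, 0.0802]
eef_rot: [3.136, -0.169, 0.0]
contact_force: [0.6, 0.7, 0.8]
gripper_width: 0.0853
gripper_force: 0.0
```

>>> jog_arm --rows '[[[0,0,0],[0,0,0],1],[[0,0,0],[0,0,0],1]]'

```text
time_s: 3.9
position: [0.4171, 0.1229, 0.0822]
eef_rot: [-3.137, 0.167, -0.002]
contact_force: [0.4, -0.6, -0.9]
gripper_width: 0.0853
gripper_force: 0.0
```

>>> jog_arm --rows '[[[0,0,0],[0,0,0.8],1],[[0,0,0],[0,0,0.8],1],[[0,0,0],[0,0,0.7],1],[[0,0,0],[0,0,0],0.6],[[0,0,0],[0,0,0],0.3]]'

```text
time_s: 4.53
position: [0.4177, 0.1237, 0.0137]
eef_rot: [-3.137, 0.166, -0.005]
contact_force: [0.3, -0.0, -1.4]
gripper_width: 0.0514
gripper_force: 0.0
```

>>> jog_arm --rows '[[[0,0,0],[0,0,0],0],[[0,0,0],[0,0,0],0],[[0,0,0],[0,0,0],0],[[0,0,0],[0,0,0],0]]'

```text
time_s: 5.03
position: [0.4174, 0.1234, 0.0134]
eef_rot: [3.137, -0.166, 0.004]
contact_force: [-1.6, -0.9, 5.1]
gripper_width: 0.0189
gripper_force: 59.8
```

>>> jog_arm --rows '[[[0,0,0],[0,0,-0.5],0],[[0,0,0],[0,0,-0.8],0],[[0,0,-0.061],[0,0,-0.7],0],[[0,0,0],[0,0,0],0],[[0,0,0],[0,0,0],0]]'

```text
time_s: 5.65
position: [0.4156, 0.1229, 0.0718]
eef_rot: [3.141, -0.017, -0.002]
contact_force: [-0.5, 0.7, -2.5]
gripper_width: 0.0195
gripper_force: 59.1
```

Run:
```python
from station import sensors, vision
import cv2,numpy as np,pickle
s=sensors.read_state();print(s["position"],s["eef_rot"],s["contact_force"],s["wrist_torque"],s["gripper_width"])
d=vision.get_image("wrist");cv2.imwrite("pics/w2.png",d["img"]);pickle.dump(d,open("w2.pkl","wb"))
```

```text
[0.4155626  0.12293381 0.07183636] [ 3.14096999e+00 -1.70801073e-02 -1.86600181e-03] [-0.5403582   0.71812827 -2.46137047] [-0.05671735  0.09389781  0.02155201] 0.01947402563324491
```

View pics/w2.png

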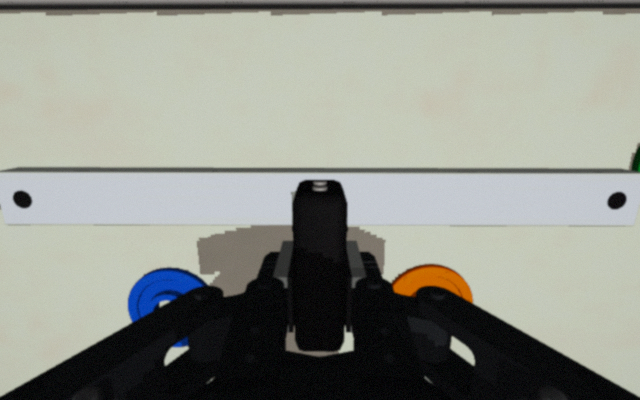

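Run:
```python
import pickle;from h import *
D=pickle.load(open("im0.pkl","rb"));d=D["top"]
print("plates",np.round(cast(d,[(260.5,162.5),(284,164.5),(306,162.5),(329.5,160)],.02)[:,:2],3))
for n in D:
    W=wmap(D[n]);e=W[...,:2]-np.array([.627,.1155]);a=np.deg2rad(-.5);fx=e@[np.cos(a),np.sin(a)];fy=e@[-np.sin(a),np.cos(a)]
    m=((W[...,2]>.0165)&(W[...,2]<.026)&(abs(fx)<.085)&(fy<.2)&(fy>-.12)&(D[n]["z_map"]>0)).astype(np.uint8)
    N,L,S,C=cv2.connectedComponentsWithStats(m)
    for i in range(1,N):
        if S[i,4]>60:
            k=L==i;print(n,S[i],"fx %.3f %.3f fy %.3f %.3f"%(fx[k].min(),fx[k].max(),fy[k].min(),fy[k].max()),"z",round(float(np.median(W[k][:,2])),4))
    # lever points
    m=(W[...,2]>.05)&(W[...,2]<.14)&(fx<.08)&(fx>-.03)&(fy<-.12)&(fy>-.35)&(D[n]["z_map"]>0)
    P=np.c_[fx[m],fy[m],W[m][:,2]-0];print("lever",len(P),np.round(P[np.argsort(P[:,2])][[0,len(P)//2,-1]],3))
d=pickle.load(open("w2.pkl","rb"));W=wmap(d)
m=(W[...,2]>.066)&(W[...,2]<.078)&(d["z_map"]>0)&(W[...,0]>.43);R=cv2.minAreaRect(W[m][:,:2].astype(np.float32));print(R,np.median(W[m][:,2]))
mm=m&(abs(W[...,1]-.12)>.03);print("tilt",np.linalg.lstsq(np.c_[W[mm][:,:2],np.ones(mm.sum())],W[mm][:,2],rcond=None)[0])
# fixture front edge
v0=[np.nonzero((W[:,u,2]>.006)&(W[:,u,2]<.05)&(d["z_map"][:,u]>0)&(np.arange(400)<60))[0].max(initial=-1) for u in (60,200,320,450,580)];print(v0,[np.round(W[v,u],4) for v,u in zip(v0,(60,200,320,450,580)) if v>=0])
```

```text
plates [[0.614 0.241]
 [0.608 0.172]
 [0.614 0.107]
 [0.621 0.038]]
scene [236 173  70  66 516] fx 0.054 0.084 fy -0.119 0.160 z 0.0226
scene [304 186  22  17 154] fx -0.037 0.023 fy -0.107 -0.048 z 0.0186
scene [292 202  22  17 173] fx -0.044 0.019 fy -0.040 0.022 z 0.0189
scene [280 218  23  18 180] fx -0.051 0.008 fy 0.030 0.090 z 0.0183
scene [262 234  24  19 209] fx -0.048 0.014 fy 0.099 0.159 z 0.0186
lever 165 [[ 0.013 -0.191  0.05 ]
 [ 0.015 -0.204  0.079]
 [ 0.023 -0.252  0.117]]
top [283 131  52   9 145] fx 0.059 0.082 fy -0.091 0.060 z 0.0226
top [320 148  21  22 191] fx -0.033 0.033 fy -0.109 -0.050 z 0.0192
top [251 151  21  22 222] fx -0.043 0.021 fy 0.095 0.154 z 0.0191
top [297 152  22  20 211] fx -0.039 0.020 fy -0.044 0.018 z 0.019
top [274 154  22  21 206] fx -0.049 0.012 fy 0.024 0.086 z 0.0195
lever 164 [[ 0.021 -0.185  0.05 ]
 [ 0.03  -0.218  0.081]
 [ 0.031 -0.254  0.118]]
((0.4443414807319641, 0.12310372292995453), (0.2810092866420746, 0.024734072387218475), 89.36614990234375) 0.07117994871015731
tilt [-0.02626746  0.00071335  0.08271348]
[np.int64(6), np.int64(6), np.int64(6), np.int64(5), np.int64(6)] [array([0.5373, 0.2625, 0.0087]), array([0.5369, 0.1872, 0.0076]), array([0.5366, 0.122 , 0.0062]), array([0.5358, 0.0516, 0.0083]), array([ 0.535 , -0.0196,  0.007 ])]
```

>>> jog_arm --rows '[[[0,0,-0.002],[0.9,-0.3,0],0],[[0,0,0],[0.9,-0.32,0],0],[[0,0,0],[0.9,0,0],0],[[0,0,0],[0.88,0,0],0],[[0,0,0],[0,0,0.5],0]]'

```text
time_s: 6.32
position: [0.5264, 0.1411, 0.0568]
eef_rot: [-3.141, 0.014, -0.004]
contact_force: [-0.7, 0.1, -3.1]
gripper_width: 0.0191
gripper_force: 59.1
```

>>> jog_arm --rows '[[[0,0,0],[0,0,0.5],0],[[0,0,0],[0,0,0],0],[[0,0,0],[0,0,0],0]]'

```text
time_s: 6.7
position: [0.5231, 0.1413, 0.0421]
eef_rot: [3.141, -0.009, -0.001]
contact_force: [0.3, -0.5, -1.7]
gripper_width: 0.0192
gripper_force: 59.0
```

Run:
```python
from station import sensors, vision
import cv2,numpy as np,pickle
s=sensors.read_state();print(s["position"],s["eef_rot"],s["contact_force"],s["wrist_torque"],s["gripper_width"])
d=vision.get_image("wrist");cv2.imwrite("pics/w3.png",d["img"]);pickle.dump(d,open("w3.pkl","wb"))
```

```text
[0.52308069 0.14134191 0.04213122] [ 3.14140038e+00 -8.86934625e-03 -1.09408060e-03] [ 0.32756678 -0.49918666 -1.7186142 ] [0.02345327 0.02722061 0.02758361] 0.019157852405052918
```

View pics/w3.png

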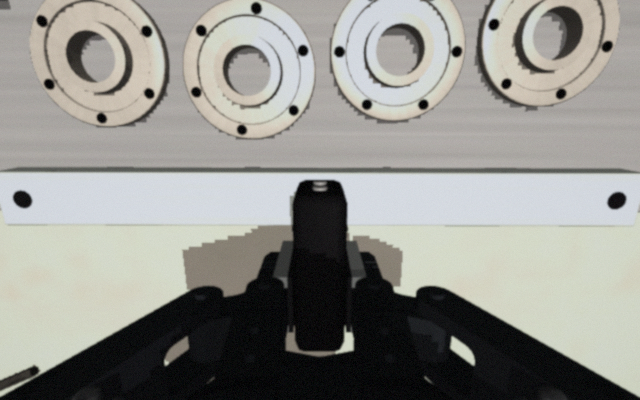

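>>> jog_arm --rows '[[[0,0,0],[0,0,0.45],0],[[0,0,0],[0.2,0,0],0],[[0,0,0],[0.2,0,0],0],[[0,0,0],[0.2,0,0],0],[[0,0,0],[0.2,0,0],0]]'

```text
time_s: 7.38
position: [0.5468, 0.1413, 0.0287]
eef_rot: [3.141, -0.009, -0.005]
contact_force: [-4.3, -0.0, 0.5]
gripper_width: 0.0193
gripper_force: 59.4
```

>>> jog_arm --rows '[[[0,0,0],[0.15,0,0],0],[[0,0,0],[0.15,0,0],0],[[0,0,0],[0.15,0,0],0],[[0,0,0],[0.15,0,0],0],[[0,0,0],[0.05,0,0],0]]'

```text
time_s: 8.0
position: [0.5665, 0.1411, 0.0286]
eef_rot: [3.141, -0.01, -0.003]
contact_force: [-4.8, -0.3, 0.2]
gripper_width: 0.0188
gripper_force: 59.5
```

Run:
```python
from station import sensors, vision
import pickle;from h import *
s=sensors.read_state();print(s["position"],s["contact_force"],s["wrist_torque"])
d=vision.get_image("wrist");cv2.imwrite("pics/w4.png",d["img"]);pickle.dump(d,open("w4.pkl","wb"))
W=wmap(d)
for u in (170,250,320,400,500):
    print(u,[tuple(np.round(W[v,u,[0,2]],4)) for v in range(0,40,4)])
```

```text
[0.5664634  0.14114223 0.02859866] [-4.82830863 -0.27929558  0.21370657] [-0.01103774  1.2106515  -0.0146951 ]
170 [(np.float64(0.6776), np.float64(0.0109)), (np.float64(0.6759), np.float64(0.0116)), (np.float64(0.6746), np.float64(0.0109)), (np.float64(0.673), np.float64(0.0114)), (np.float64(0.6715), np.float64(0.0114)), (np.float64(0.6702), np.float64(0.0104)), (np.float64(0.6685), np.float64(0.0108)), (np.float64(0.667), np.float64(0.0108)), (np.float64(0.6654), np.float64(0.0108)), (np.float64(0.6641), np.float64(0.0094))]
250 [(np.float64(0.6776), np.float64(0.0103)), (np.float64(0.6762), np.float64(0.0101)), (np.float64(0.6745), np.float64(0.0105)), (np.float64(0.6729), np.float64(0.0109)), (np.float64(0.6713), np.float64(0.0113)), (np.float64(0.6698), np.float64(0.0111)), (np.float64(0.6668), np.float64(0.0182)), (np.float64(0.6656), np.float64(0.0169)), (np.float64(0.6639), np.float64(0.0176)), (np.float64(0.6625), np.float64(0.017))]
320 [(np.float64(0.6773), np.float64(0.0108)), (np.float64(0.6756), np.float64(0.0116)), (np.float64(0.6743), np.float64(0.0106)), (np.float64
[... 424 characters left out ...]
(0.6724), np.float64(0.0118)), (np.float64(0.671), np.float64(0.0113)), (np.float64(0.6684), np.float64(0.016)), (np.float64(0.6666), np.float64(0.0176)), (np.float64(0.6652), np.float64(0.0168)), (np.float64(0.6638), np.float64(0.0165)), (np.float64(0.6623), np.float64(0.0165))]
500 [(np.float64(0.6767), np.float64(0.0114)), (np.float64(0.6755), np.float64(0.0105)), (np.float64(0.634), np.float64(0.17)), (np.float64(0.6722), np.float64(0.0117)), (np.float64(0.6707), np.float64(0.0113)), (np.float64(0.6692), np.float64(0.0116)), (np.float64(0.668), np.float64(0.0097)), (np.float64(0.6663), np.float64(0.0106)), (np.float64(0.6646), np.float64(0.011)), (np.float64(0.6629), np.float64(0.0117))]
```

View pics/w4.png

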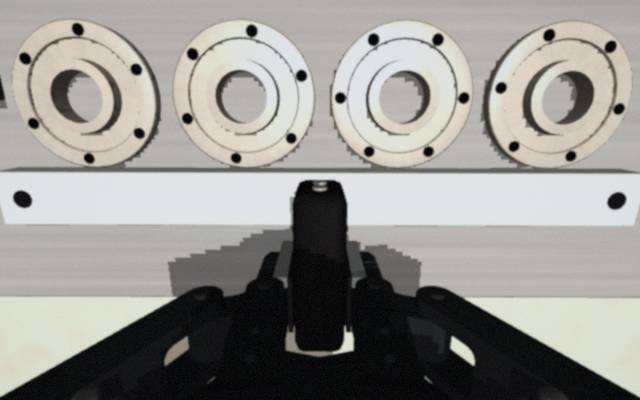

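>>> jog_arm --rows '[[[0,0,0],[0.1,0,0],0],[[0,0,0],[0.05,0,0],0],[[0,0,0],[0,0,0],0]]'

```text
time_s: 8.43
position: [0.5718, 0.1408, 0.0286]
eef_rot: [3.142, -0.01, -0.0]
contact_force: [-3.3, 1.2, -0.8]
gripper_width: 0.0188
gripper_force: 59.1
```

```bash
cat > look.py <<'E'
from station import sensors, vision
from h import *
s=sensors.read_state();print(s["position"],s["contact_force"],s["wrist_torque"])
d=vision.get_image("wrist");W=wmap(d)
print("cam",-d["view"][:3,:3].T@d["view"][:3,3])
for u in (90,170,320,480):
    print(u,*["%.4f/%.3f"%tuple(W[v,u,[0,2]]) for v in range(0,30,3)])
E
python3 look.py
```

```text
[0.57182119 0.14082331 0.02855023] [-3.29088839  1.22974777 -0.81068133] [ 0.03140479  0.85744142 -0.05011801]
cam [0.63904711 0.14098434 0.17010155]
90 0.6835/0.010 0.6820/0.011 0.6810/0.011 0.6802/0.010 0.6786/0.011 0.6774/0.012 0.6763/0.012 0.6754/0.011 0.6727/0.018 0.6719/0.016
170 0.6829/0.011 0.6817/0.012 0.6810/0.010 0.6794/0.012 0.6783/0.012 0.6775/0.010 0.6764/0.010 0.6750/0.012 0.6739/0.011 0.6730/0.010
320 0.6824/0.012 0.6817/0.011 0.6804/0.011 0.6794/0.010 0.6780/0.012 0.6770/0.011 0.6758/0.012 0.6750/0.010 0.6737/0.010 0.6726/0.010
480 0.6824/0.011 0.6810/0.012 0.6800/0.011 0.6787/0.012 0.6777/0.011 0.6767/0.011 0.6757/0.010 0.6745/0.011 0.6729/0.012 0.6720/0.011
```

>>> jog_arm --rows '[[[0,0,0],[0.1,0,0],0],[[0,0,0],[0.05,0,0],0],[[0,0,0],[0,0,0],0]]'

```text
time_s: 8.85
position: [0.577, 0.1405, 0.0286]
eef_rot: [3.142, -0.011, 0.002]
contact_force: [-2.0, -0.1, -3.2]
gripper_width: 0.0187
gripper_force: 58.9
```

```bash
python3 look.py
```

```text
[0.57699162 0.1405499  0.02862277] [-1.97100662 -0.1391251  -3.16089259] [-0.02303704  0.5204335  -0.1125284 ]
cam [0.64406539 0.14069835 0.17022909]
90 0.6864/0.018 0.6864/0.015 0.6864/0.010 0.6849/0.012 0.6838/0.012 0.6830/0.011 0.6814/0.012 0.6806/0.011 0.6780/0.017 0.6769/0.017
170 0.6858/0.020 0.6858/0.016 0.6857/0.012 0.6850/0.011 0.6836/0.012 0.6829/0.010 0.6814/0.011 0.6801/0.012 0.6790/0.012 0.6781/0.011
320 0.6858/0.019 0.6856/0.016 0.6859/0.010 0.6845/0.011 0.6837/0.010 0.6821/0.012 0.6815/0.010 0.6801/0.010 0.6787/0.011 0.6777/0.011
480 0.6851/0.020 0.6851/0.016 0.6854/0.011 0.6839/0.012 0.6831/0.011 0.6819/0.011 0.6805/0.012 0.6796/0.011 0.6785/0.011 0.6771/0.012
```

>>> jog_arm --rows '[[[0,0,0],[0.08,0,0],0],[[0,0,0],[0.07,0,0],0],[[0,0,0],[0,0,0],0]]'

```text
time_s: 9.28
position: [0.5814, 0.1408, 0.0287]
eef_rot: [-3.141, 0.01, -0.001]
contact_force: [-1.7, 0.7, -4.0]
gripper_width: 0.0186
gripper_force: 58.8
```

>>> jog_arm --rows '[[[0,0,0],[0.03,0,0],0],[[0,0,0],[0.02,0,0],0]]'

```text
time_s: 9.52
position: [0.5821, 0.1408, 0.0288]
eef_rot: [3.141, -0.01, -0.001]
contact_force: [-3.3, -0.2, -2.4]
gripper_width: 0.0192
gripper_force: 59.0
```

>>> jog_arm --rows '[[[0,0,0],[0.02,0,0],0],[[0,0,0],[0.02,0,0],0]]'

```text
time_s: 9.78
position: [0.5831, 0.1409, 0.0287]
eef_rot: [3.141, -0.01, -0.002]
contact_force: [-4.8, -0.5, -2.6]
gripper_width: 0.019
gripper_force: 59.1
```

>>> jog_arm --rows '[[[0,0,0],[0.02,0,0],0],[[0,0,0],[0.02,0,0],0]]'

```text
time_s: 10.02
position: [0.5831, 0.1409, 0.0288]
eef_rot: [3.141, -0.009, -0.005]
contact_force: [-6.9, -1.0, 0.9]
gripper_width: 0.0191
gripper_force: 59.5
```

>>> jog_arm --rows '[[[0,0,0],[0.02,0,0],0],[[0,0,0],[0.02,0,0],0]]'

```text
time_s: 10.28
position: [0.5832, 0.1409, 0.0288]
eef_rot: [3.14, -0.009, -0.009]
contact_force: [-8.9, -0.1, 2.3]
gripper_width: 0.0194
gripper_force: 59.8
```

>>> jog_arm --rows '[[[0,0,0],[0.05,0,0],0],[[0,0,0],[0.05,0,0],0],[[0,0,0],[0.03,0,0],0],[[0,0,0],[0,0,0],0]]'

```text
time_s: 10.78
position: [0.5834, 0.141, 0.0287]
eef_rot: [3.139, -0.008, -0.02]
contact_force: [-15.8, -1.6, 8.3]
gripper_width: 0.0192
gripper_force: 60.6
```

```bash
python3 look.py
```

```text
[0.58337697 0.1409813  0.02871487] [-15.8027375   -1.60489202   8.31493266] [-0.39503301  3.33698672 -0.18850321]
cam [0.65237163 0.14166468 0.16938238]
90 0.6904/0.025 0.6892/0.025 0.6888/0.023 0.6875/0.024 0.6863/0.025 0.6861/0.021 0.6863/0.016 0.6851/0.016 0.6839/0.016 0.6830/0.015
170 0.6902/0.025 0.6895/0.024 0.6887/0.023 0.6872/0.025 0.6865/0.023 0.6861/0.021 0.6857/0.018 0.6862/0.010 0.6850/0.011 0.6836/0.012
320 0.6904/0.023 0.6893/0.024 0.6882/0.024 0.6872/0.024 0.6866/0.022 0.6857/0.021 0.6858/0.016 0.6861/0.010 0.6847/0.011 0.6835/0.011
480 0.6904/0.023 0.6891/0.024 0.6879/0.025 0.6867/0.025 0.6861/0.024 0.6852/0.023 0.6851/0.018 0.6852/0.013 0.6844/0.011 0.6836/0.009
```

>>> jog_arm --rows '[[[0,0.005,0],[0.03,0,-0.02],0],[[0,0.005,0],[0.03,0,-0.02],0],[[0,0,0],[0,0,0],0],[[0,0,0],[0,0,0],0]]'

```text
time_s: 11.32
position: [0.5833, 0.141, 0.0284]
eef_rot: [3.138, -0.008, -0.001]
contact_force: [-16.2, -1.2, 3.2]
gripper_width: 0.0192
gripper_force: 59.8
```

>>> jog_arm --rows '[[[0,0.004,0],[0.05,0,-0.02],0],[[0,0,0],[0.02,0,-0.02],0],[[0,0,0],[0,0,0],0],[[0,0,0],[0,0,0],0],[[0,0,0],[0,0,0],0]]'

```text
time_s: 11.95
position: [0.5834, 0.1409, 0.0284]
eef_rot: [3.138, -0.007, 0.002]
contact_force: [-17.9, 0.2, 2.0]
gripper_width: 0.019
gripper_force: 59.6
```

Run:
```python
from station import sensors, vision
import pickle;from h import *
s=sensors.read_state();print(s["position"],s["eef_rot"],s["contact_force"],s["wrist_torque"])
d=vision.get_image("wrist");cv2.imwrite("pics/w5.png",d["img"]);pickle.dump(d,open("w5.pkl","wb"))
```

```text
[0.5833859  0.14094519 0.02838987] [ 3.13785147e+00 -7.14576195e-03  1.98559616e-03] [-17.94229429   0.16219589   1.95145656] [-0.05897729  4.06427227 -0.15788906]
```

View pics/w5.png

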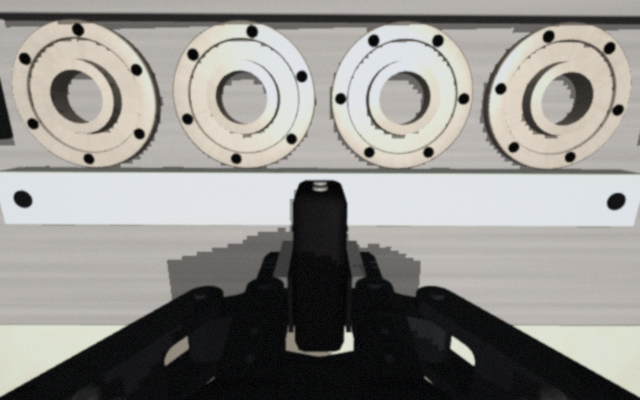

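>>> jog_arm --rows '[[[0,0,0.003],[0.03,0,0],0],[[0,0,0],[0,0,0],0],[[0,0,0],[0,0,0],0],[[0,0,-0.003],[0,0,0],0],[[0,0,-0.003],[0,0,0],0]]'

```text
time_s: 12.62
position: [0.5834, 0.141, 0.0284]
eef_rot: [3.138, -0.001, -0.001]
contact_force: [-19.8, -0.2, 4.1]
gripper_width: 0.0191
gripper_force: 60.1
```

>>> jog_arm --rows '[[[0,0,0],[0,0,0],0],[[0,0,0],[0,0,0],0],[[0,0,0.003],[0,0,0],0],[[0,0,0],[0,0,0],0]]'

```text
time_s: 13.12
position: [0.5834, 0.141, 0.0284]
eef_rot: [3.137, -0.007, -0.001]
contact_force: [-19.2, -0.9, 3.8]
gripper_width: 0.0188
gripper_force: 60.0
```

>>> jog_arm --rows '[[[0,0,0],[-0.2,0,0],0],[[0,-0.007,0],[-0.3,0,0],0],[[0,-0.007,0],[-0.5,0,-0.1],0],[[0,0,0],[-0.8,0,-0.3],0],[[0,0,0],[-0.9,0.2,0],0]]'

```text
time_s: 13.75
position: [0.5153, 0.1366, 0.0448]
eef_rot: [-3.139, 0.009, -0.009]
contact_force: [-0.3, 0.7, -3.0]
gripper_width: 0.0191
gripper_force: 59.1
```

>>> jog_arm --rows '[[[0,0,0],[-0.9,0.2,0],0],[[0,0,0],[-0.9,0.2,0],0],[[0,0,0],[-0.9,0,0],0],[[0,0,0],[-0.5,0,0],0],[[0,0,0],[0,0,0],0]]'

```text
time_s: 14.38
position: [0.4176, 0.1241, 0.0434]
eef_rot: [3.141, -0.008, 0.003]
contact_force: [0.8, 0.3, -3.3]
gripper_width: 0.0193
gripper_force: 59.0
```

Run:
```python
from station import sensors, vision
import pickle;from h import *
s=sensors.read_state();print(s["position"],s["eef_rot"],s["contact_force"],s["wrist_torque"])
d=vision.get_image("wrist");cv2.imwrite("pics/w6.png",d["img"]);pickle.dump(d,open("w6.pkl","wb"))
W=wmap(d);m=(W[...,2]>.03)&(W[...,2]<.06)&(d["z_map"]>0)&(W[...,0]>s["position"][0]+.016)&(abs(W[...,1]-s["position"][1])>.02)
print(m.sum(),"tilt",np.linalg.lstsq(np.c_[W[m][:,:2]-s["position"][:2]-[.03,0],np.ones(m.sum())],W[m][:,2],rcond=None)[0])
```

```text
[0.41760424 0.12405071 0.04336239] [ 3.14140637e+00 -8.29225006e-03  3.01512626e-03] [ 0.80580396  0.27301863 -3.26339545] [-0.02848165  0.03049176  0.02045181]
31153 tilt [-0.10114651  0.00151626  0.04238246]
```

>>> jog_arm --rows '[[[0,0.048,0],[0,0,0.3],0],[[0,0,0],[0,0,0.4],0],[[0,0,0],[0,0,0.2],0],[[0,0,0],[0,0,0.06],0],[[0,0,0],[0,0,0],0]]'

```text
time_s: 15.05
position: [0.4201, 0.1239, 0.0148]
eef_rot: [3.138, -0.011, 0.118]
contact_force: [-3.2, -1.5, 10.1]
gripper_width: 0.0191
gripper_force: 61.0
```

>>> jog_arm --rows '[[[0,0,0],[0,0,-0.05],0.2],[[0,0,0],[0,0,0],0.5],[[0,0,0],[0,0,0],1],[[0,0,0],[0,0,0],1],[[0,0,0],[0,0,0],1]]'

```text
time_s: 15.68
position: [0.4189, 0.1239, 0.0155]
eef_rot: [3.139, -0.01, 0.119]
contact_force: [-0.6, 0.1, 0.5]
gripper_width: 0.0851
gripper_force: 0.0
```

>>> jog_arm --rows '[[[0,0,0],[0,0,-0.5],1],[[0,-0.048,0],[0,0,-1],1],[[0,0,0],[0,0,-1],1],[[0,0,0],[0,0,-1],1],[[0,0,0],[0,0,-1],1]]'

```text
time_s: 16.3
position: [0.4154, 0.1242, 0.1524]
eef_rot: [-3.141, 0.009, -0.002]
contact_force: [-0.5, -0.3, 0.1]
gripper_width: 0.0857
gripper_force: 0.0
```

>>> jog_arm --rows '[[[0,0,0],[0,0,-0.8],1],[[0,0,0],[0,0,-0.8],0.5],[[0,0,0],[0,0,0],0.3],[[0,0,0],[0,0,0],0],[[0,0,0],[0,0,0],0]]'

```text
time_s: 16.92
position: [0.4146, 0.1236, 0.1975]
eef_rot: [3.141, -0.01, -0.003]
contact_force: [0.3, -0.2, 0.9]
gripper_width: 0.0124
gripper_force: 0.0
```

Run:
```python
from station import sensors, vision
import pickle;from h import *
s=sensors.read_state();print(s["position"],s["eef_rot"],s["contact_force"])
d=vision.get_image("wrist");cv2.imwrite("pics/w7.png",d["img"])
W=wmap(d);m=(W[...,2]>.007)&(W[...,2]<.025)&(d["z_map"]>0)&(abs(W[...,0]-.45)<.03)&(abs(W[...,1]-.124)<.15)&(abs(W[...,1]-.124)>.02)
print(m.sum(),"tilt",np.linalg.lstsq(np.c_[W[m][:,:2]-[.45,.124],np.ones(m.sum())],W[m][:,2],rcond=None)[0],np.median(W[m],0))
d=vision.get_image("scene");pickle.dump(d,open("s7.pkl","wb"));c=d["img"][100:300,180:440];cv2.imwrite("pics/s7.png",cv2.resize(c,None,fx=3,fy=3,interpolation=cv2.INTER_CUBIC))
for n in ("scene","top"):
    D=vision.get_image(n);W=wmap(D);e=W[...,:2]-np.array([.627,.1155]);a=np.deg2rad(-.45);fx=e@[np.cos(a),np.sin(a)];fy=e@[-np.sin(a),np.cos(a)]
    m=(W[...,2]>.055)&(W[...,2]<.14)&(fx<.08)&(fx>-.03)&(fy<-.12)&(fy>-.35)&(D["z_map"]>0)
    P=np.c_[fx[m],fy[m],W[m][:,2]]
    if len(P)>20:
        for lo in (.06,.08,.095,.105,.115):
            q=P[(P[:,2]>lo)&(P[:,2]<lo+.01)]
            if len(q): print(n,lo,np.round(q.mean(0),4))
```

```text
[0.41460025 0.12360328 0.19750486] [ 3.14113516 -0.00955133 -0.00318075] [ 0.30923012 -0.16633321  0.90396247]
6439 tilt [-0.01073998  0.00152401  0.01297556] [0.44908082 0.1034406  0.01302601]
scene 0.06 [ 0.023  -0.2015  0.0654]
scene 0.08 [ 0.0228 -0.2217  0.0848]
scene 0.095 [ 0.0224 -0.2393  0.1   ]
scene 0.105 [ 0.0228 -0.2496  0.1099]
scene 0.115 [ 0.0247 -0.2497  0.118 ]
top 0.06 [ 0.0262 -0.2023  0.0655]
top 0.08 [ 0.0264 -0.2223  0.0845]
top 0.095 [ 0.0254 -0.2396  0.1002]
top 0.105 [ 0.0269 -0.25    0.1104]
top 0.115 [ 0.0257 -0.2552  0.1169]
```

View pics/s7.png

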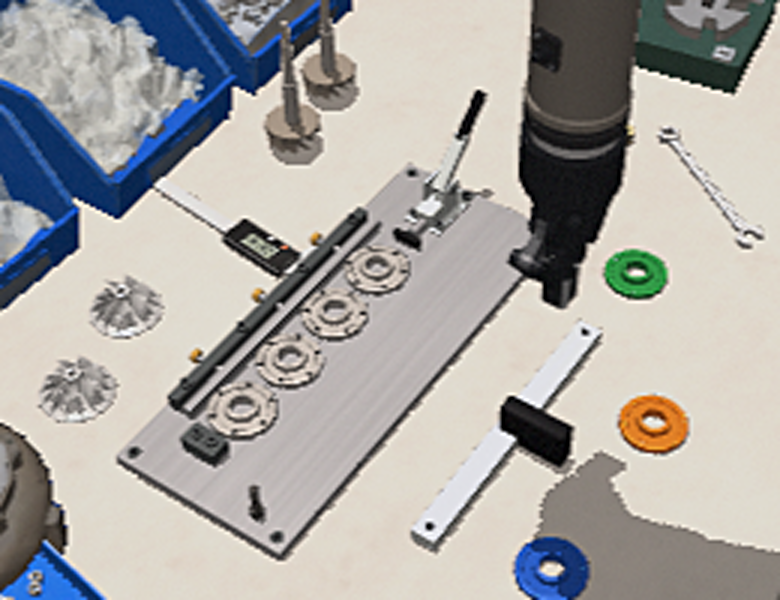

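The view shows the straightedge standing flat clear of the fixture, the four plates at the fence, and the clamp lever still open, leaning right. Next the closed fingers go to the right of the lever's end.

>>> jog_arm --rows '[[[0,0,0],[0.8,1,0],0],[[0,0,0],[0.8,1,0],0],[[0,0,0],[0.8,1,0],0],[[0,0,0],[0.8,1,0],0],[[0,0,0],[0.8,1,0],0]]'

```text
time_s: 17.75
position: [0.5351, -0.0279, 0.1979]
eef_rot: [-3.141, 0.01, 0.001]
contact_force: [0.7, 0.3, 0.3]
gripper_width: -0.0001
gripper_force: 0.0
```

>>> jog_arm --rows '[[[0,0,0],[0.8,1,0],0],[[0,0,0],[0.8,1,0],0],[[0,0,0],[0.8,1,0],0],[[0,0,0],[0.8,1,0],0],[[0,0,0],[0.7,1,0],0]]'

```text
time_s: 18.38
position: [0.6512, -0.1786, 0.1976]
eef_rot: [-3.141, 0.01, 0.001]
contact_force: [0.8, -0.3, -0.0]
gripper_width: 0.0
gripper_force: 0.0
```

>>> jog_arm --rows '[[[0,0,0],[0,0.45,0],0],[[0,0,0],[0,0,0],0],[[0,0,0],[0,0,0],0]]'

```text
time_s: 18.75
position: [0.6501, -0.189, 0.1987]
eef_rot: [-3.14, 0.006, 0.0]
contact_force: [0.3, 0.9, 0.5]
gripper_width: -0.0004
gripper_force: 0.0
```

>>> jog_arm --rows '[[[0,0,0],[0,0,1],0],[[0,0,0],[0,0,1],0],[[0,0,0],[0,0,1],0],[[0,0,0],[0,0,0.78],0],[[0,0,0],[0,-0.4,0],0]]'

```text
time_s: 19.38
position: [0.6482, -0.1785, 0.083]
eef_rot: [-3.141, 0.01, 0.008]
contact_force: [0.1, -0.7, 0.6]
gripper_width: 0.0002
gripper_force: 0.0
```

>>> jog_arm --rows '[[[0,0,0],[0,-0.3,0],0],[[0,0,0],[0,-0.3,0],0],[[0,0,0],[0,-0.3,0],0]]'

```text
time_s: 19.75
position: [0.6519, -0.1587, 0.0877]
eef_rot: [3.13, -0.015, 0.007]
contact_force: [-0.5, -12.6, 6.6]
gripper_width: 0.0
gripper_force: 6.5
```

>>> jog_arm --rows '[[[0,0,0],[0,-0.3,-0.2],0],[[0,0,0],[0,-0.3,-0.2],0],[[0,0,0],[0,-0.4,-0.2],0],[[0,0,0],[0,-0.4,-0.1],0]]'

```text
time_s: 20.25
position: [0.6535, -0.1168, 0.1105]
eef_rot: [3.132, -0.019, 0.013]
contact_force: [0.9, -6.3, 5.6]
gripper_width: 0.0001
gripper_force: 3.2
```

>>> jog_arm --rows '[[[0,0,0],[-0.05,-0.4,0],0],[[0,0,0],[-0.05,-0.4,0],0],[[0,0,0],[0,-0.4,0.05],0],[[0,0,0],[0,-0.4,0.1],0]]'

```text
time_s: 20.75
position: [0.6497, -0.0636, 0.1036]
eef_rot: [3.138, -0.012, 0.006]
contact_force: [0.9, -5.4, 6.5]
gripper_width: 0.0001
gripper_force: 3.4
```

>>> jog_arm --rows '[[[0,0,0],[0,-0.25,0],0],[[0,0,0],[0,-0.2,0],0],[[0,0,0],[0,-0.2,0],0]]'

```text
time_s: 21.12
position: [0.6481, -0.0507, 0.1008]
eef_rot: [3.129, -0.017, -0.002]
contact_force: [0.8, -14.8, 1.2]
gripper_width: -0.0001
gripper_force: 6.8
```

>>> jog_arm --rows '[[[0,0,0],[0,-0.2,0],0],[[0,0,0],[0,-0.1,0],0],[[0,0,0],[0,0,0],0],[[0,0,0],[0,0,0],0]]'

```text
time_s: 21.62
position: [0.6481, -0.0504, 0.1008]
eef_rot: [3.119, -0.027, -0.002]
contact_force: [0.5, -19.9, 1.6]
gripper_width: -0.0
gripper_force: 9.0
```

```bash
cat > lev.py <<'E'
from station import sensors, vision
from h import *
s=sensors.read_state();print(s["position"],s["contact_force"])
for n in ("scene","top"):
    D=vision.get_image(n);W=wmap(D);e=W[...,:2]-np.array([.627,.1155]);a=np.deg2rad(-.45);fx=e@[np.cos(a),np.sin(a)];fy=e@[-np.sin(a),np.cos(a)]
    if n=="scene": cv2.imwrite("pics/s8_%d.png"%(100*s["time_s"]),cv2.resize(D["img"][100:300,180:440],None,fx=3,fy=3,interpolation=cv2.INTER_CUBIC))
    m=(W[...,2]>.06)&(W[...,2]<.145)&(fx<.04)&(fx>.01)&(fy<-.06)&(fy>-.35)&(D["z_map"]>0)
    P=np.c_[fx[m],fy[m],W[m][:,2]]
    for lo in (.06,.08,.1,.12):
        q=P[(P[:,2]>lo)&(P[:,2]<lo+.02)]
        if len(q): print(n,lo,len(q),np.round(q.mean(0),4))
    m=((W[...,2]>.0165)&(W[...,2]<.026)&(fx>-.07)&(fx<.048)&(fy<.17)&(fy>-.14)&(D["z_map"]>0)).astype(np.uint8)
    N,L,S,C=cv2.connectedComponentsWithStats(m)
    for i in range(1,N):
        if S[i,4]>60:
            k=L==i;print(n,S[i,4],"fx %.3f %.3f fy %.3f %.3f"%(fx[k].min(),fx[k].max(),fy[k].min(),fy[k].max()))
E
python3 lev.py
```

```text
[ 0.64808158 -0.05044896  0.10084905] [  0.45172118 -19.93949675   1.62226802]
scene 0.06 21 [ 0.0203 -0.1667  0.0699]
scene 0.08 18 [ 0.0197 -0.1571  0.0896]
scene 0.1 51 [ 0.017  -0.1552  0.1108]
scene 0.12 57 [ 0.0179 -0.1517  0.1278]
scene 631 fx -0.005 0.048 fy -0.139 0.170
top 0.06 18 [ 0.0236 -0.1754  0.0698]
top 0.08 5 [ 0.0224 -0.1579  0.0906]
top 0.1 19 [ 0.019  -0.1595  0.1126]
top 0.12 14 [ 0.0155 -0.1636  0.1308]
top 741 fx -0.003 0.048 fy -0.139 0.168
```

>>> jog_arm --rows '[[[0,0,0],[0,0.5,0],0],[[0,0,0],[0,0.8,0],0],[[0,0,0],[0,0.8,-0.5],0],[[0,0,0],[0,0.8,-1],0],[[0,0,0],[-0.5,0.5,-1],0]]'

```text
time_s: 22.35
position: [0.6324, -0.1339, 0.176]
eef_rot: [-3.138, 0.008, 0.003]
contact_force: [1.1, -0.6, -0.4]
gripper_width: 0.0002
gripper_force: 0.0
```

>>> jog_arm --rows '[[[0,0,0],[-1,0.5,-1],0],[[0,0,0],[-1,0.5,-0.5],0],[[0,0,0],[-1,0,0],0],[[0,0,0],[-1,0,0],0],[[0,0,0],[0,0,0],0]]'

```text
time_s: 22.98
position: [0.5104, -0.1624, 0.221]
eef_rot: [-3.14, 0.007, 0.005]
contact_force: [0.8, -0.1, -0.0]
gripper_width: -0.0001
gripper_force: 0.0
```

```bash
python3 lev.py; ls pics; cp $(ls -t pics/s8*|head -1) pics/fin.png
```

```text
[ 0.51042287 -0.16240515  0.2210356 ] [ 0.83114797 -0.09951012 -0.04832748]
scene 0.06 21 [ 0.0204 -0.1675  0.0689]
scene 0.08 21 [ 0.0197 -0.1568  0.0897]
scene 0.1 16 [ 0.0199 -0.1444  0.1098]
scene 0.12 18 [ 0.0222 -0.136   0.127 ]
scene 529 fx -0.005 0.047 fy -0.140 0.110
scene 154 fx -0.004 0.047 fy 0.102 0.169
top 0.06 23 [ 0.0244 -0.1761  0.0697]
top 0.08 25 [ 0.0261 -0.1651  0.0889]
top 0.1 16 [ 0.025  -0.1531  0.11  ]
top 0.12 25 [ 0.0263 -0.1405  0.1285]
top 795 fx -0.005 0.048 fy -0.139 0.168
s7.png
s8_2162.png
s8_2297.png
scene0.png
top0.png
w1.png
w2.png
w3.png
w4.png
w5.png
w6.png
w7.png
```

View pics/fin.png

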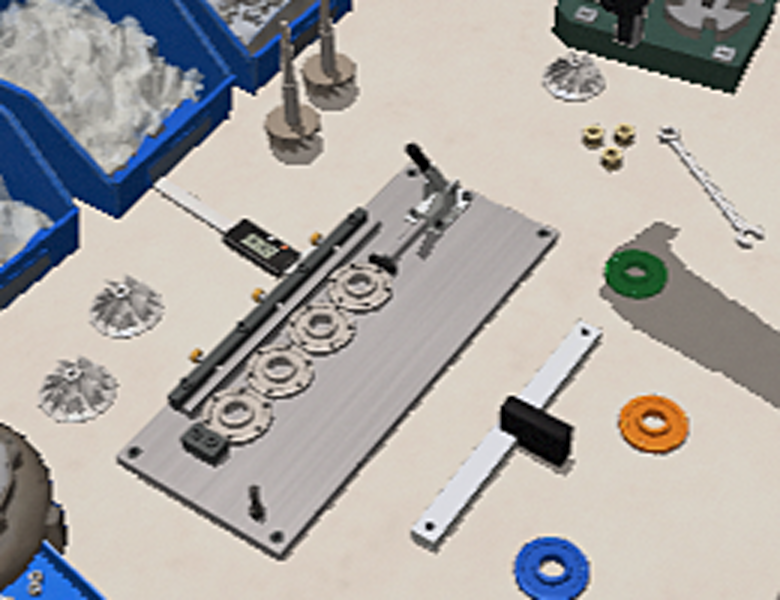

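Run:
```python
from station import vision
from h import *
# hub: rings above z .019 -> centroid per plate; rim via front edge
for n in ("top","scene"):
    D=vision.get_image(n);W=wmap(D);e=W[...,:2]-np.array([.627,.1155]);a=-.0079;fx=e@[np.cos(a),np.sin(a)];fy=e@[-np.sin(a),np.cos(a)]
    ok=(W[...,2]>.0155)&(W[...,2]<.03)&(fx>-.04)&(fx<.052)&(D["z_map"]>0)
    for i in range(4):
        c=.134-.062*i;m=ok&(abs(fy-c)<.031);P=np.c_[fx[m],fy[m]].astype(np.float32)
        (x,y),r=cv2.minEnclosingCircle(P[P[:,0]<.04]);print(n,i+1,"front %.4f"%np.sort(P[:,0])[:4].mean(),"centroid",np.round(P[P[:,0]<.05].mean(0),4))
```

```text
top 1 front -0.0376 centroid [0.02   0.1325]
top 2 front -0.0380 centroid [0.0196 0.0712]
top 3 front -0.0378 centroid [0.0181 0.009 ]
top 4 front -0.0367 centroid [ 0.017  -0.0526]
scene 1 front -0.0292 centroid [0.0227 0.1351]
scene 2 front -0.0289 centroid [0.0214 0.0731]
scene 3 front -0.0186 centroid [0.0231 0.0117]
scene 4 front -0.0280 centroid [ 0.0206 -0.0523]
```

>>> jog_arm --rows '[[[0,0,0],[0,-1,0],0],[[0,0,0],[0,-1,0],0],[[0,0,0],[0,-1,0],0],[[0,0,0],[0,-1,0],0],[[0,0,0],[0,-1,0],0]]'

```text
time_s: 23.8
position: [0.5142, -0.0127, 0.2213]
eef_rot: [-3.14, 0.008, -0.0]
contact_force: [1.0, -0.5, 0.3]
gripper_width: 0.0001
gripper_force: 0.0
```

>>> jog_arm --rows '[[[0,0,0],[0,-1,0],0],[[0,0,0],[0,-1,0],0],[[0,0,0],[0,-1,0],0],[[0,0,0],[0,-1,0],0],[[0,0,0],[0,0,0],0]]'

```text
time_s: 24.42
position: [0.514, 0.1099, 0.2216]
eef_rot: [-3.138, -0.002, 0.001]
contact_force: [-0.3, -1.3, 0.1]
gripper_width: -0.0003
gripper_force: 0.0
```

Run:
```python
from station import vision,sensors
from h import *
print(sensors.read_state()["position"])
d=vision.get_image("wrist");W=wmap(d);cv2.imwrite("pics/w9.png",d["img"]);z=W[...,2]
e=W[...,:2]-np.array([.627,.1155]);a=-.0079;fx=e@[np.cos(a),np.sin(a)];fy=e@[-np.sin(a),np.cos(a)]
m=((z>.0138)&(z<.022)&(fx>-.04)&(fx<.0578)&(d["z_map"]>0)&(fy<.16)&(fy>-.1)).astype(np.uint8)
for i in range(4):
    c=.132-.062*i;k=(m>0)&(abs(fy-c)<.029);P=np.c_[fx[k],fy[k]]
    fr=[P[abs(P[:,1]-c-t)<.0015] for t in np.arange(-.024,.025,.003)]
    Q=np.array([q[q[:,0].argmin()] for q in fr if len(q)])
    A=np.c_[2*Q,np.ones(len(Q))];s=np.linalg.lstsq(A,(Q**2).sum(1),rcond=None)[0]
    print(i+1,"centre",np.round(s[:2],4),"r",round(float(np.sqrt(s[2]+s[:2]@s[:2])),4))
for t in (.15,.1,.05,0,-.05,-.1):
    k=(abs(fy-t)<.004)&(z>.0215)&(z<.03)&(fx>.045)&(fx<.075)
    if k.sum(): print("fence top front",t,round(float(np.percentile(fx[k],3)),4))
```

```text
[0.51397898 0.10994018 0.22155245]
1 centre [-0.0046  0.1312] r 0.0167
2 centre [-0.0096  0.0699] r 0.0179
3 centre [-0.0023  0.0076] r 0.0159
4 centre [ 0.0268 -0.0502] r 0.0303
```

View pics/w9.png

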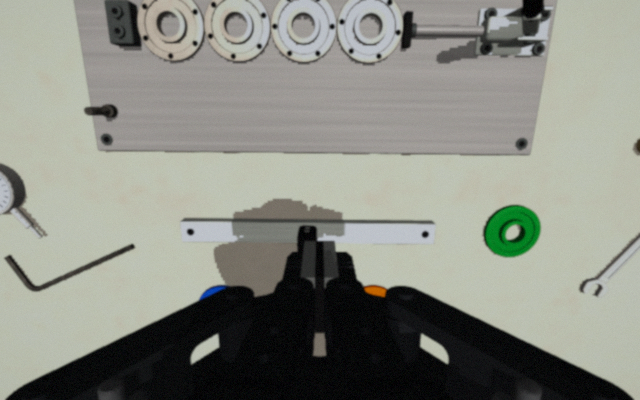

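The view shows the four plates in contact with each other, end stop at (122,22), plunger on plate 4 at (407,30), and their lower edges in rows 61 to 63, parallel to the fixture edge.

```bash
python3 -c "
from station import workorder
print(workorder.hand_in())"
```

```text
the job is handed in; nothing more can be done
None
```

The job is handed in after about 24 s on the robot's clock, with no verdict returned: the row was pressed home at 18 to 20 N at the wrist, the straightedge stands back on the bench clear of the fixture, and the lever is over at its stop with the row closed up against the end stop.

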